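Clamp a bisque tile in the carving jig

TASK

Lay the loose terracotta tile flat on the jig's raised bed, lengthwise along the board, and press it gently home, first against both steel pins and then along them until it bears on the end stop, which is adjustable and has to be found by feel. Then push the toggle clamp's handle down past its dead point until it is fully home on its stop, so that the pad holds the tile there. The tile is brittle and the clamp small, so force neither, and leave the cup, jar and brush alone.

Things in the scene. Friction and masses are not known exactly. Their poses are not given: they have to be found in the camera images.
- tile: Loose terracotta tile, a plain slab 56 x 110 x 14 mm (own x, y, z), about 0.17 kg, lying flat on the table to the right of the jig. Origin: centre of its underside. It may be turned end for end; both ways are the same.
- jig: Fixed plywood board 170 x 340 x 18 mm (x, y, z); origin: centre of its underside, on the table. It carries, in its frame (mm): a raised wooden bed 110 x 130 centred at (0, -85), top 24 above the table; two steel pins on the bed's +x side; the end stop at its -y end; and a steel toggle clamp, base 68 wide (x), at y -4 to 76, up to 60 above the table.
- clamp_arm: Steel arm of the clamp, driven by the handle; origin on its pivot, at (0, 10, 40) mm of the jig. Swung up while open, it stands at y -25 to 35 mm of the jig, 18 mm wide, reaching 155 mm above the table; clamped, it reaches 105 mm along -y over the bed.
- seat (a point): Point on the bed's top, 24 mm above the table, where the centre of the tile's underside lies when the tile is home and the end stop at its mid setting: long side along the jig's y, the +x long side touching both pins, With the stop set otherwise, home lies up to 7 mm to either side along y. In the jig's frame at (0, -85, 24) mm; axes as the jig's.
- pins: Two fixed steel dowel pins, 10 mm diameter, tops 12 mm above the bed (2 mm below the top of a tile lying there), axes at x = 33 mm of the seat and y = -40 and +40 mm of it, so 70 mm free between them: room for a gripper finger. Origin: midway between the pins, at the board's top (18 mm).
- end_stop: Fixed steel holder at the -y end of the bed, 50 mm wide (x); origin: (0, -157, 18) mm of the jig. It carries the end stop, a wooden block 50 mm wide, top 12 mm above the bed, held by a screw. The block's +y face stands 55 mm from the seat point at mid setting, but was set anywhere up to 7 mm nearer or farther; the setting is not reported: feel for it. Over 20 N would chip the tile.
- handle_pivot (a point): Axis of the clamp handle's hinge, fixed to the jig at (0, 65, 48) mm in its frame; the hinge axis lies along the jig's x; axes as the jig's.
- handle (a joint): Clamp handle angle, rad. The handle stands 1.57 minus the reading above the jig's +y direction: at 0 (open; 0 to 0.1 at the start) upright; it swings over to +y and down. Dead point 1.35, rigid stop 1.47 (home). Friction keeps it where it is left. At 115 mm from the pivot it takes about 5 N; from 1.1 the pad bears and it climbs to some 8 N near 1.2, eases off past 1.35, then meets the stop. Over 30 N would bend it.
- grip: The clamp's handle lever, turning with joint handle: a flat steel bar 18 mm wide (x) and 8 mm thick from the pivot out to 86 mm, then a round black grip of 20 mm diameter from 80 to 151 mm from the pivot. Origin: on the pivot axis; own y points out along the lever, own z is the face to push (towards the bed when open, up when closed).
- grip_mid (a point): Point on the grip's centre line, 115 mm from the pivot.
- pad: Round rubber pad, 24 mm across, on a sprung spindle (6.5 N per mm) at the end of the clamp arm; origin: centre of its pressing face. Up and out of the way while the clamp is open; clamped, it presses on the middle of the tile with about 16 N.
- cup: Bystander: terracotta cup, 72 mm across, 75 mm tall, standing; origin under its centre.
- jar: Bystander: white lidded jar, 64 mm across, 85 mm tall, standing; origin under its centre.
- brush: Bystander: brush lying on the table near the robot; origin at the middle of its underside.
Mind the look-alikes: they are no part of the job. Several things have the shape of the tile; the one meant has the colours described above.

How it is judged:
On the way, in this order (a step that is already met when the one before it is completed fails the run):
1. the tile lies flat on the bed, flush along both pins, and is pressed against the end stop (x of tile in the frame of seat between -0.002 and 0.003 m and y of tile in the frame of seat between -0.009 and 0.009 m and angle between the y axis of tile and the y axis of jig, either way round below 0.035 rad and z of tile in the frame of seat below 0.003 m and angle between tile's own z axis and vertical below 0.05 rad and contact force between tile and end_stop above 1 N), for 0.1 s.
2. the handle is past its dead point and the pad bears on the tile (value of joint handle above 1.37 rad and contact force between pad and tile above 9 N), for 0.2 s.
At the end, for the whole second after the job is handed in: The tile rests flat on the bed, along both pins (gap under 2 mm, turned under 0.035 rad), within 9 mm of the seat point along the jig's y, where the end stop holds it; the handle is past its dead point and on its stop (above 1.44); the pad presses the tile with over 9 N (x of tile in the frame of seat between -0.002 and 0.003 m and y of tile in the frame of seat between -0.009 and 0.009 m and angle between the y axis of tile and the y axis of jig, either way round below 0.035 rad and z of tile in the frame of seat below 0.003 m and angle between tile's own z axis and vertical below 0.05 rad and value of joint handle above 1.44 rad and contact force between pad and tile above 9 N and linear speed of tile below 0.01 m/s); the robot touches nothing.
It fails at once if the tile is forced against the pins or the end stop (over 20 N) (contact force between tile and end_stop above 20 N or contact force between tile and pins above 20 N).
It fails at once if the clamp handle is forced (over 35 N) (contact force between anything else and grip above 35 N).
It fails at once if the cup, jar or brush is moved by more than 20 mm (distance of any of cup, jar, brush from where it was at the start of the episode above 0.02 m).
It also fails if it takes over 72 s, if anything falls off the work surface, if the arm or the gripper's body presses on something with over 40 N, if the wrist force passes 120 N, or if a joint passes its speed limit or range.

ROBOT

A 6-joint arm with a two-finger parallel gripper is mounted at the origin on the work surface. World frame = base frame: x ahead of the robot, y to its left, z up, the work surface at z = 0. Lengths are in m, angles in rad, forces in N, time in s.
With the tool pointing down it reaches from about 0.25 to 0.725 m from the base axis. Payload 4 kg.
Tool frame: the origin (TCP) lies on the centre line of the jaws, within the pads' length; the fingertips stand 17 mm ahead of it and the grasp point (between the pads) lies 2 mm behind it; z points along the fingers, x is the direction in which the jaws open and shut, and the axes are right-handed (so a half turn about z gives the same grasp; the last joint's range is limited). The gripper opens to 85 mm and grips with 20 to 120 N. Pads are 22 mm wide; open, the fingers measure 114 mm over their backs; the gripper's body (76 mm by 85 mm) begins 54 mm behind the grasp point. The pads swing forward as they close: fully open they stand 13 mm farther back than shut.
Start: joints at [-1.264, 0.241, 0.005, 1.335, 0, 1.571], TCP at [0.151, -0.477, 0.248] pointing down, gripper open.
Joint ranges: [-2.72, 2.72], [-1.05, 1.87], [-1.09, 1.28], [-1.99, 2.15], [-1.42, 1.44], [-3.14, 3.14]. Speed limits (rad/s): [2.79, 2.79, 3.14, 3.14, 3.14, 3.14].

INTERFACE

Orientations are given as a unit quaternion [x, y, z, w].
In Python, from workcell import bot gives the robot as it stands.
- The arm moves only by the tool jog_arm, never from a script. Its arguments are lists of equal length, an entry for each row: "jaw": the closure, from 0 (fully open) to 1 (shut); "linear": the shift along the tool's x, y, z in m, a list of three; "delta_rot": the turn, a rotation vector about the tool's x, y, z in degrees, a list of three. A call has exactly 8 rows; each row is the pose to reach, as a shift and turn from the pose commanded when the call began, along the tool's axes at that moment; what a row does not reach only later rows make up. A row lasts 1/12 s, in which the tool goes at most 41.7 mm and 7.16 degrees, less where a joint would pass 70% of its speed; a pose out of reach is approached as far as the arm can. A call with a gripper value outside its range is refused whole. The fingers move at their own pace and stop on an object; the grip force is fixed at half the most. Time passes only in rows, so rows that repeat a pose let the fingers close, or fill a call up. It gives the time, the measured TCP pose, the force and the opening at its end, in the units of the state.
- bot.get_obs(): the state, without advancing time (a new reading comes with each control period).
- bot.camera(name): name is "scene" or "top" or "wrist"; returns (picture, depth): 384x512x3 uint8, red, green, blue; 384x512 float32, m along the optical axis (not along the pixel's ray), 0 where there is no reading.
- bot.calibration(name): a dict with "fovy" (degrees; the focal length in pixels is half the picture's height over the tangent of half this angle, whatever the lens; pixels are square), "cx", "cy" (the principal point, pixels), "origin" and "orientation" of the camera in the world. Camera axes: x right, y down, z forward; pixel columns grow to the right and rows downward; lengths in m; the calibration is good to about 2 mm. A picture is of the moment at which its call begins: read the wrist's pose just before it. calibration takes no time and is no camera call; for the wrist camera it gives the pose at the moment of the call.
- bot.job_done(): hands the job in, once; it reports no verdict.
The state is a dict: "clock": time; "joint_pos": joint angles; "joint_vel": joint speeds; "tau": joint torques, N m; "eef_pos": TCP position; "tool_rot": TCP orientation; "ft_force": force on the tool from outside, world axes, zero at the start; "ft_torque": the same for the moment, N m; "grip_width": finger opening in m.
Only numpy, scipy, OpenCV 4.12 (cv2) and the standard library are available. Lean on these libraries where they do the work, as an engineer would, in place of code of your own. Each camera call takes 0.05 s, during which the arm holds its last target.

## Working session

There is one attempt and no reset: what is moved stays moved. The work goes in short steps, Python scripts to look and compute and a tool call to move; the robot and the scene stay as the last step left them, time stands still between calls to the robot, and variables do not carry over. Pictures are saved under pics/ and viewed, and the job is handed in when it is done.

Besides the shell and the picture viewer there is one more tool, called after "Emit:" as a command line: name --argument value ..., lists and objects as JSON in quotes. jog_arm: Moves the arm, as the interface text tells. Its arguments: {"type":"object","properties":{"jaw":{"type":"array","items":{"type":"number"}},"linear":{"type":"array","items":{"type":"array","items":{"type":"number"}}},"delta_rot":{"type":"array","items":{"type":"array","items":{"type":"number"}}}},"required":["jaw","linear","delta_rot"]}

```bash
mkdir -p pics; cat > h.py <<'E'
import numpy as np, cv2
from workcell import bot
from scipy.spatial.transform import Rotation as R
def cam(n):
    c=bot.calibration(n); p,d=bot.camera(n); return p,d,c
def save(p,f,crop=None,s=1):
    if crop: p=p[crop[1]:crop[3],crop[0]:crop[2]]
    p=cv2.resize(p,None,fx=s,fy=s,interpolation=cv2.INTER_CUBIC)
    cv2.imwrite(f,p[:,:,::-1])
def px(c,u,v,z=None,d=None,H=384):
    f=H/2/np.tan(np.radians(c['fovy'])/2)
    r=np.array([(u-c['cx'])/f,(v-c['cy'])/f,1.])
    M=R.from_quat(c['orientation']).as_matrix(); o=np.array(c['origin'])
    w=M@r
    t=d if d is not None else (z-o[2])/w[2]
    return o+w*t
E
python3 - <<'E'
from h import *
import pickle
print(bot.get_obs())
for n in ['scene','top']:
    p,d,c=cam(n); save(p,f'pics/{n}0.png',s=1.5); pickle.dump((p,d,c),open(n+'.pkl','wb')); print(n,c)
E
```

```text
{'clock': 0.0, 'joint_pos': array([-1.26399441e+00,  2.41432231e-01,  3.73021906e-03,  1.33517702e+00,
       -2.69433931e-05,  1.57082928e+00]), 'joint_vel': array([-6.80878697e-05,  6.48317346e-04, -1.96783779e-03, -1.01849628e-03,
        1.10486609e-03, -3.58708679e-04]), 'tau': array([-9.38933808e-04, -3.72314537e+01,  2.52409369e+01,  1.70999730e-02,
       -1.56107326e-04,  2.10809802e-06]), 'eef_pos': array([ 0.15082169, -0.4760968 ,  0.24740557]), 'tool_rot': array([ 8.06839092e-01, -5.90770341e-01, -8.48184038e-04, -6.04303871e-04]), 'ft_force': array([-0.68191811, -1.28675292,  1.15784849]), 'ft_torque': array([ 0.00353003, -0.02650124,  0.0156613 ]), 'grip_width': 0.08521419332112086}
scene {'fovy': 56.18636643283023, 'cx': 257.6971331991991, 'cy': 188.47915543418804, 'origin': array([ 1.0336243 , -0.62577943,  0.87514374]), 'orientation': array([ 0.85558021,  0.36235506, -0.14790694, -0.33882863])}
top {'fovy': 48.461622288029055, 'cx': 258.86930446164746, 'cy': 190.69727195472106, 'origin': array([ 0.40524892, -0.13287893,  1.25522961]), 'orientation': array([ 0.70795734, -0.70331262,  0.04756905, -0.0434159 ])}
```

View pics/scene0.png

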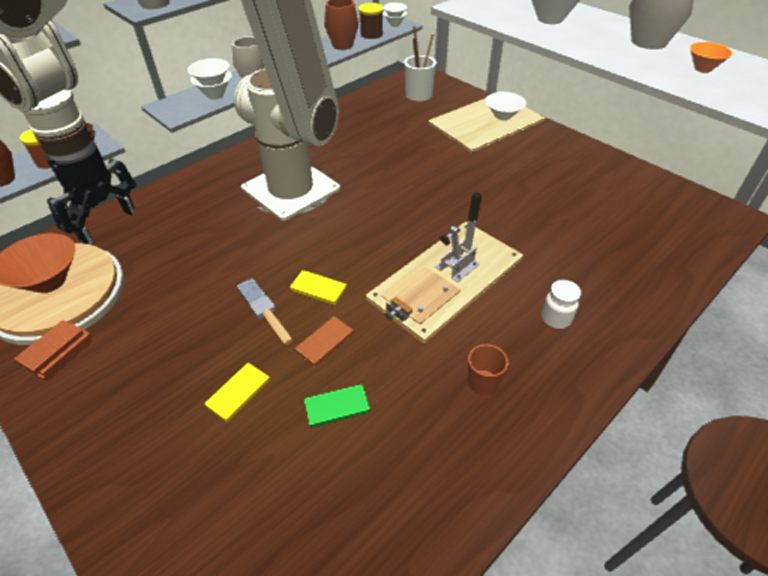

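View pics/top0.png

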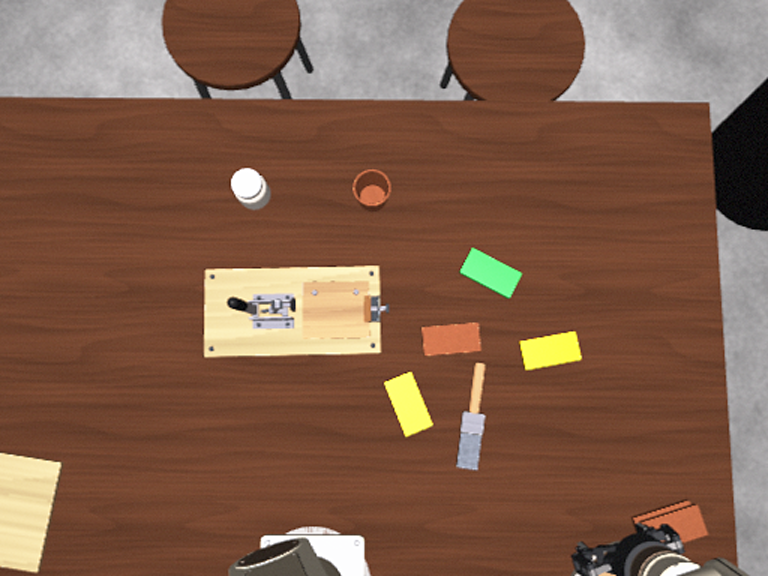

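```bash
python3 - <<'E'
from h import *
import pickle
p,d,c=pickle.load(open('top.pkl','rb'))
save(p,'pics/c1.png',(130,165,262,245),6)
save(p,'pics/c2.png',(270,200,330,245),10)
E
```

```text
(no output)
```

View pics/c1.png

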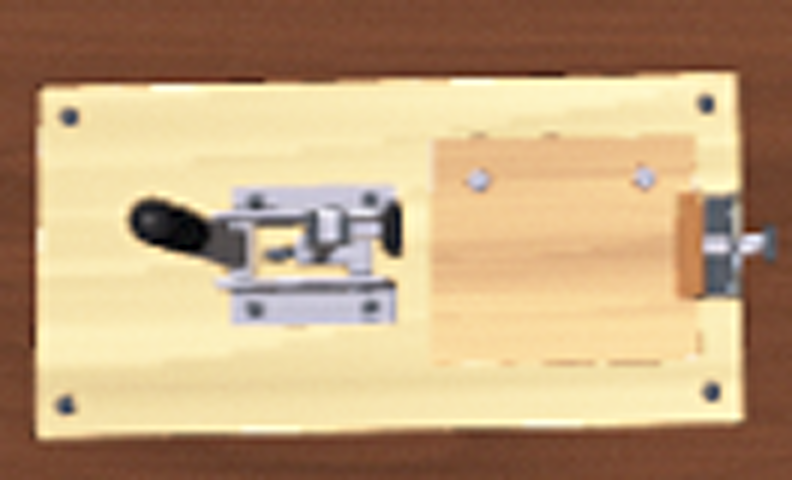

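View pics/c2.png

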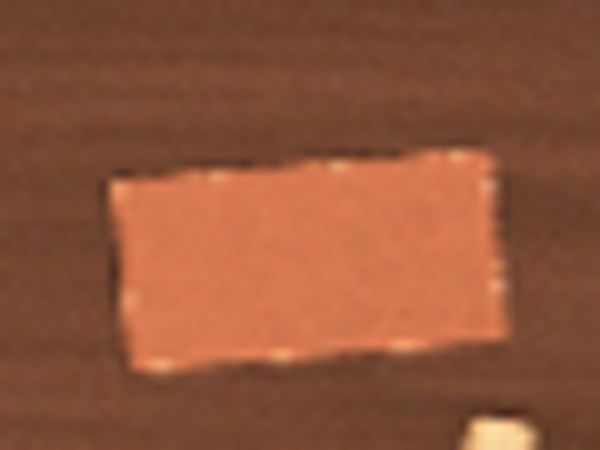

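```bash
python3 - <<'E'
from h import *
import pickle
p,d,c=pickle.load(open('top.pkl','rb'))
def P(pts,o,s,z): return np.array([px(c,(x+.5)/s-.5+o[0],(y+.5)/s-.5+o[1],z=z)[:2] for x,y in pts])
J=P([(40,88),(737,75),(743,424),(36,438)],(130,165),6,.018)
B=P([(68,116),(706,103),(711,391),(65,404)],(130,165),6,.018)
pins=P([(479,180),(644,178)],(130,165),6,.036)
T=P([(110,180),(492,150),(508,338),(135,372)],(270,200),10,.014)
print(J,J.mean(0),'\n',B.mean(0),'\n pins',pins)
# directions of jig y (image left = +y)
for Q,n in((J,'J'),(B,'B'),(T,'T')):
    v=(Q[0]-Q[1])+(Q[3]-Q[2]); w=(Q[0]-Q[3])+(Q[1]-Q[2])
    print(n,np.degrees(np.arctan2(-v[0],v[1])),np.degrees(np.arctan2(w[1],w[0])),np.linalg.norm(v)/2,np.linalg.norm(w)/2)
print('T',T,T.mean(0))
dp=pins[0]-pins[1];print(np.degrees(np.arctan2(-dp[0],dp[1])),np.linalg.norm(dp))
E
```

```text
[[ 0.59676788  0.21972857]
 [ 0.60564223 -0.12046836]
 [ 0.43574427 -0.12473286]
 [ 0.42691545  0.21433667]] [0.51626746 0.047216  ] 
 [0.51735938 0.0480007 ] 
 pins [[ 0.55087131  0.00260902]
 [ 0.55238559 -0.07645301]]
J 1.4929150561330198 1.6280245692229307 0.3397485550894851 0.16994379440237925
B 1.552657046464842 1.6658896019021736 0.3107484101605492 0.14007657252978373
T 5.1956319228512 5.817271401301825 0.11024695943774375 0.05532203850198972
T [[ 0.48760489 -0.20328729]
 [ 0.49708729 -0.3146931 ]
 [ 0.44255135 -0.31868851]
 [ 0.43206656 -0.21050634]] [ 0.46482752 -0.26179381]
1.0972590241408566 0.0790765294020709
```

```bash
cat >> h.py <<'E'
def go(xyz,yaw,tilt=0):
    """print tool-frame shift and turn to reach world xyz, tool pointing down, tool x at yaw deg"""
    o=bot.get_obs(); Q=R.from_quat(o['tool_rot'])
    T=R.from_euler('z',yaw,degrees=True)*R.from_euler('x',180,degrees=True)
    l=Q.inv().apply(np.array(xyz)-o['eef_pos']); r=(Q.inv()*T).as_rotvec(degrees=True)
    print('t',round(o['clock'],2),'pos',o['eef_pos'].round(4),'yaw',np.degrees(np.arctan2(*Q.as_matrix()[[1,0],0])).round(2),'axis',Q.as_matrix()[:,2].round(4),'F',o['ft_force'].round(2),'w',round(o['grip_width'],4))
    print('lin',l.round(4),'rot',r.round(2))
    return l,r
def st(): 
    o=bot.get_obs(); go(o['eef_pos'],0)
th=np.radians(1.55); O=np.array([.5168,.0475]); 
def jig(x,y): return O+np.array([np.cos(th)*x-np.sin(th)*y,np.sin(th)*x+np.cos(th)*y])
E
python3 - <<'E'
from h import *
go([.465,-.262,.14],5.4)
c=bot.calibration('wrist');Q=R.from_quat(bot.get_obs()['tool_rot'])
print(Q.inv().apply(c['origin']-bot.get_obs()['eef_pos']))
import pickle
p,d,c=pickle.load(open('top.pkl','rb'))
x,y=677,245; print(px(c,(x+.5)/6-.5+130,(y+.5)/6-.5+165,z=.036), jig(0,-.14), jig(0,-.085))
E
```

```text
t 0.1 pos [ 0.1509 -0.4761  0.2475] yaw -72.42 axis [-5.0e-04  1.8e-03 -1.0e+00] F [-0.32  0.35 -0.6 ] w 0.0854
lin [-0.1091 -0.3641  0.1077] rot [-7.000e-02  9.000e-02 -7.782e+01]
[-0.00061335 -0.0761134  -0.12613407]
[ 0.52023444 -0.09263622  0.036     ] [ 0.5205869  -0.09244877] [ 0.51909919 -0.0374689 ]
```

Emit:
jog_arm --jaw '[0.2,0.2,0.2,0.2,0.2,0.2,0.2,0.2]' --linear '[[-0.01,-0.035,0.005],[-0.02,-0.07,0.01],[-0.03,-0.105,0.015],[-0.04,-0.14,0.02],[-0.05,-0.175,0.025],[-0.06,-0.21,0.03],[-0.07,-0.245,0.035],[-0.08,-0.28,0.04]]' --delta_rot '[[0,0,-7],[0,0,-14],[0,0,-21],[0,0,-28],[0,0,-35],[0,0,-42],[0,0,-49],[0,0,-56]]'

```text
clock: 0.77
eef_pos: [0.3948, -0.3144, 0.2077]
tool_rot: [0.99, -0.14, -0.0, -0.0]
ft_force: [0.7, -0.4, -0.0]
grip_width: 0.0689
```

Emit:
jog_arm --jaw '[0.2,0.2,0.2,0.2,0.2,0.2,0.2,0.2]' --linear '[[0,0,0],[0,0,0],[0,0,0],[0,0,0],[0,0,0],[0,0,0],[0,0,0],[0,0,0]]' --delta_rot '[[0,0,-7],[0,0,-14],[0,0,-21],[0,0,-28],[0,0,-35],[0,0,-42],[0,0,-49],[0,0,-56]]'

```text
clock: 1.43
eef_pos: [0.3935, -0.3155, 0.2078]
tool_rot: [0.94, 0.341, -0.0, -0.001]
ft_force: [0.1, 0.2, -0.5]
grip_width: 0.0684
```

Emit:
jog_arm --jaw '[0.2,0.2,0.2,0.2,0.2,0.2,0.2,0.2]' --linear '[[0,0,0],[0,0,0],[0,0,0],[0,0,0],[0,0,0],[0,0,0],[0,0,0],[0,0,0]]' --delta_rot '[[0,0,-7],[0,0,-14],[0,0,-21],[0,0,-28],[0,0,-35],[0,0,-42],[0,0,-49],[0,0,-56]]'

```text
clock: 2.1
eef_pos: [0.3935, -0.3156, 0.2078]
tool_rot: [0.67, 0.743, -0.0, -0.001]
ft_force: [-0.4, 1.1, 0.7]
grip_width: 0.0685
```

Emit:
jog_arm --jaw '[0.2,0.2,0.2,0.2,0.2,0.2,0.2,0.2]' --linear '[[0,0,0],[0,0,0],[0,0,0],[0,0,0],[0,0,0],[0,0,0],[0,0,0],[0,0,0]]' --delta_rot '[[0,0,-7],[0,0,-14],[0,0,-21],[0,0,-28],[0,0,-35],[0,0,-42],[0,0,-49],[0,0,-56]]'

```text
clock: 2.77
eef_pos: [0.3935, -0.3156, 0.2078]
tool_rot: [0.243, 0.97, 0.0, -0.001]
ft_force: [-0.4, -0.2, 0.7]
grip_width: 0.0681
```

```bash
python3 - <<'E'
from h import *
go([.465,-.262,.10],185.4)
print(bot.get_obs()['joint_pos'])
E
```

```text
t 2.77 pos [ 0.3935 -0.3156  0.2078] yaw 151.92 axis [-9.e-04  8.e-04 -1.e+00] F [-0.44 -0.16  0.65] w 0.0681
lin [-0.038   0.0809  0.1078] rot [ 3.000e-02 -6.000e-02 -3.348e+01]
[-6.75999080e-01  2.71533163e-01 -6.10692505e-02  1.23938959e+00
  1.97160727e-05 -1.75678683e+00]
```

Emit:
jog_arm --jaw '[0.2,0.2,0.2,0.2,0.2,0.2,0.2,0.2]' --linear '[[-0.006,0.013,0.018],[-0.012,0.027,0.036],[-0.019,0.04,0.054],[-0.025,0.054,0.072],[-0.032,0.068,0.09],[-0.038,0.081,0.1],[-0.038,0.081,0.108],[-0.038,0.081,0.108]]' --delta_rot '[[0,0,-6],[0,0,-12],[0,0,-18],[0,0,-24],[0,0,-30],[0,0,-33.5],[0,0,-33.5],[0,0,-33.5]]'

```text
clock: 3.43
eef_pos: [0.4645, -0.2615, 0.098]
tool_rot: [-0.044, 0.999, 0.001, -0.002]
ft_force: [-1.3, -0.5, 0.4]
grip_width: 0.0684
```

```bash
python3 - <<'E'
from h import *
go([.465,-.262,.03],185.4)
import pickle
p,d,c=cam('wrist'); save(p,'pics/w1.png',s=1.5); pickle.dump((p,d,c),open('w1.pkl','wb'))
p,d,c=cam('scene'); save(p,'pics/s1.png',(120,120,320,290),4)
E
```

```text
t 3.43 pos [ 0.4645 -0.2615  0.098 ] yaw -174.91 axis [-0.0043  0.002  -1.    ] F [-1.29 -0.47  0.36] w 0.0684
lin [-0.0007 -0.0007  0.068 ] rot [ 0.14 -0.23 -0.31]
```

View pics/w1.png

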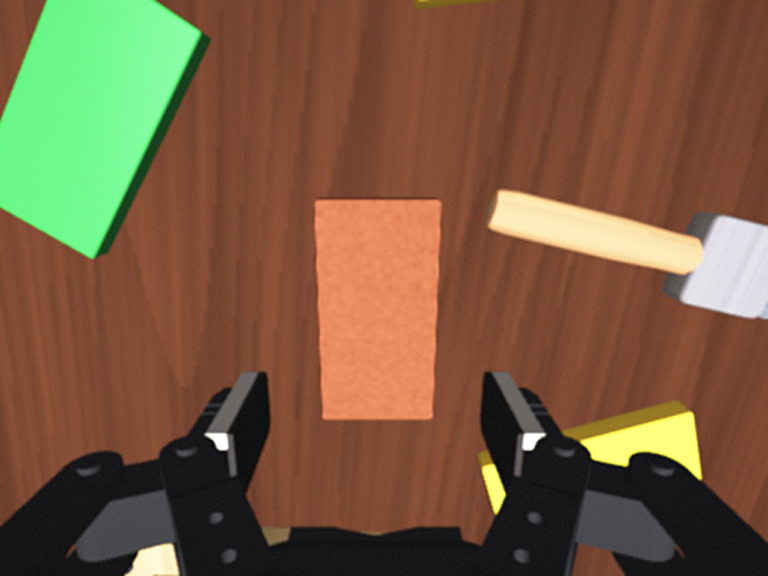

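View pics/s1.png

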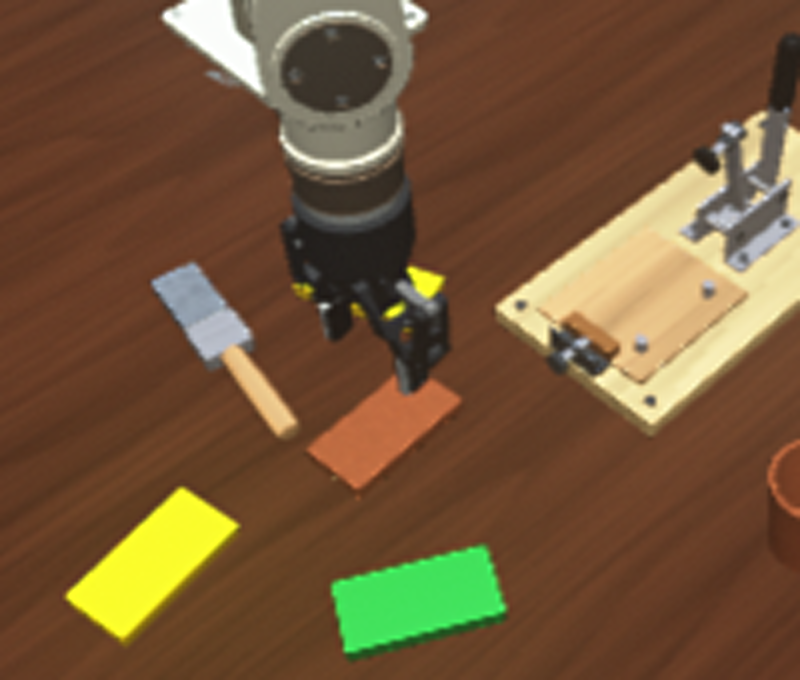

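```bash
python3 - <<'E'
from h import *
import pickle
p,d,c=pickle.load(open('w1.pkl','rb'))
T=np.array([px(c,(x+.5)/1.5-.5,(y+.5)/1.5-.5,z=.014)[:2] for x,y in [(316,199),(441,199),(434,419),(323,419)]])
print(T,T.mean(0))
e=(T[3]+T[2]-T[0]-T[1]);print(np.degrees(np.arctan2(-e[0],e[1])),np.linalg.norm(e)/2)
f=192/np.tan(np.radians(c['fovy'])/2); print(f, c['cx'],c['cy'],c['origin'])
D=f*.0684/(217/1.5); a=px(c,267/1.5,373/1.5,d=D);b=px(c,484/1.5,373/1.5,d=D);print(D,a,b)
print(d[240:256,170:185:3].round(3)); 
E
```

```text
[[ 0.49518546 -0.3136747 ]
 [ 0.44058147 -0.31856327]
 [ 0.42968935 -0.20905786]
 [ 0.48588881 -0.20413163]] [ 0.46283627 -0.26135686]
5.265835345500241 0.10998843104430751
313.91235207801736 249.78505995496087 197.822685929406 [ 0.4720384  -0.33639243  0.22391829]
0.14842123190416862 [ 0.49935186 -0.2664609   0.08929921] [ 0.43122689 -0.27258382  0.08954164]
[[0.244 0.244 0.244 0.244 0.245]
 [0.245 0.245 0.244 0.244 0.243]
 [0.245 0.243 0.244 0.244 0.244]
 [0.244 0.244 0.245 0.245 0.244]
 [0.245 0.246 0.246 0.245 0.245]
 [0.245 0.245 0.246 0.246 0.245]
 [0.246 0.245 0.    0.245 0.245]
 [0.144 0.145 0.146 0.245 0.246]
 [0.144 0.145 0.146 0.247 0.247]
 [0.143 0.143 0.147 0.247 0.246]
 [0.141 0.141 0.145 0.248 0.246]
 [0.141 0.142 0.145 0.246 0.246]
 [0.139 0.141 0.147 0.247 0.248]
 [0.139 0.141 0.146 0.248 0.248]
 [0.139 0.14  0.145 0.248 0.248]
 [0.136 0.14  0.147 0.248 0.248]]
```

```bash
python3 - <<'E'
from h import *
go([.4645,-.2715,.015],185.3)
E
```

```text
t 3.53 pos [ 0.4651 -0.2628  0.1001] yaw -174.99 axis [-1.3e-03  3.0e-04 -1.0e+00] F [-0.42 -0.13  0.25] w 0.0682
lin [ 0.0012 -0.0087  0.0851] rot [ 0.02 -0.07 -0.29]
```

Emit:
jog_arm --jaw '[0.2,0.2,0.2,0.2,0.2,0.2,0.2,0.2]' --linear '[[0.001,-0.009,0.015],[0.001,-0.009,0.03],[0.001,-0.009,0.045],[0.001,-0.009,0.06],[0.001,-0.009,0.07],[0.001,-0.009,0.078],[0.001,-0.009,0.085],[0.001,-0.009,0.085]]' --delta_rot '[[0,0,0],[0,0,0],[0,0,0],[0,0,0],[0,0,0],[0,0,0],[0,0,0],[0,0,0]]'

```text
clock: 4.2
eef_pos: [0.4649, -0.2717, 0.0145]
tool_rot: [-0.044, 0.999, 0.0, -0.001]
ft_force: [0.6, 0.2, 0.3]
grip_width: 0.0685
```

Emit:
jog_arm --jaw '[0.3,0.36,0.42,0.5,0.5,0.5,0.5,0.5]' --linear '[[0,0,0],[0,0,0],[0,0,0],[0,0,0],[0,0,0],[0,0,0],[0,0,0],[0,0,0]]' --delta_rot '[[0,0,0],[0,0,0],[0,0,0],[0,0,0],[0,0,0],[0,0,0],[0,0,0],[0,0,0]]'

```text
clock: 4.87
eef_pos: [0.4661, -0.2721, 0.0163]
tool_rot: [-0.044, 0.999, -0.001, 0.001]
ft_force: [-1.5, 0.1, 5.5]
grip_width: 0.0544
```

```bash
python3 - <<'E'
from h import *
st()
s=jig(-.006,-.085+.012-.010); print(s); go([*s,.015+.045],181.55)
p,d,c=cam('wrist'); save(p,'pics/w2.png',s=1.5)
E
```

```text
t 4.87 pos [ 0.4661 -0.2721  0.0163] yaw -174.92 axis [ 0.0014 -0.0011 -1.    ] F [-1.48  0.09  5.54] w 0.0544
lin [0. 0. 0.] rot [-1.2000e-01 -1.0000e-01 -1.7492e+02]
[ 0.51304729 -0.03563193]
t 4.87 pos [ 0.4661 -0.2721  0.0163] yaw -174.92 axis [ 0.0014 -0.0011 -1.    ] F [-1.48  0.09  5.54] w 0.0544
lin [-0.0677  0.2314 -0.0439] rot [-0.07  0.08  3.53]
```

View pics/w2.png

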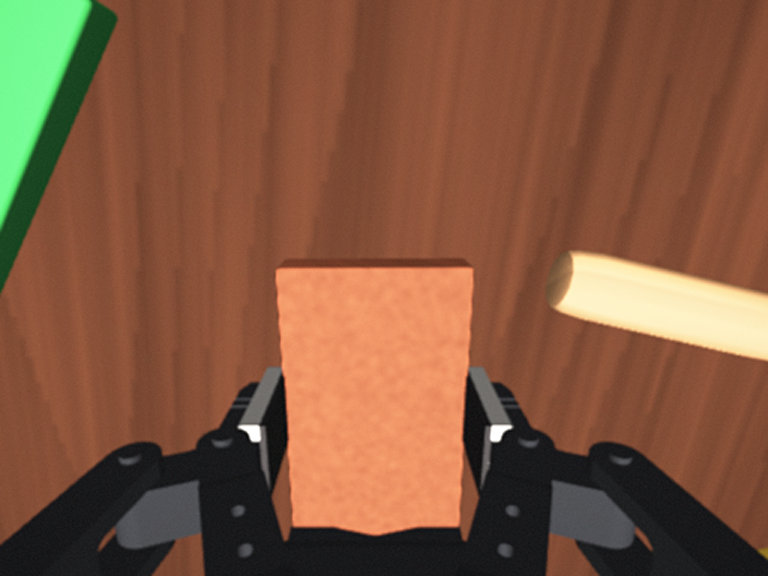

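Emit:
jog_arm --jaw '[0.25,0.25,0.25,0.4,0.5,0.5,0.5,0.5]' --linear '[[0,0,0],[0,0,-0.002],[0,0,-0.004],[0,0,-0.004],[0,0,-0.004],[0,0,-0.004],[0,0,-0.004],[0,0,-0.004]]' --delta_rot '[[0,0,0],[0,0,0],[0,0,0],[0,0,0],[0,0,0],[0,0,0],[0,0,0],[0,0,0]]'

```text
clock: 5.58
eef_pos: [0.466, -0.2719, 0.0201]
tool_rot: [-0.044, 0.999, -0.0, 0.0]
ft_force: [-0.5, 0.7, 4.4]
grip_width: 0.054
```

```bash
python3 - <<'E'
from h import *
s=jig(-.006,-.085+.012-.010); print(s); go([*s,.018+.045],181.55)
E
```

```text
[ 0.51304729 -0.03563193]
t 5.58 pos [ 0.466  -0.2719  0.0201] yaw -174.92 axis [ 1.e-03 -6.e-04 -1.e+00] F [-0.46  0.73  4.37] w 0.054
lin [-0.0679  0.2312 -0.043 ] rot [-0.04  0.06  3.53]
```

Emit:
jog_arm --jaw '[0.5,0.5,0.5,0.5,0.5,0.5,0.5,0.5]' --linear '[[0,0,-0.02],[0,0,-0.045],[-0.008,0.028,-0.065],[-0.018,0.063,-0.065],[-0.028,0.098,-0.065],[-0.038,0.133,-0.065],[-0.045,0.16,-0.065],[-0.048,0.165,-0.065]]' --delta_rot '[[0,0,0],[0,0,0],[0,0,1],[0,0,2],[0,0,3],[0,0,3.5],[0,0,3.5],[0,0,3.5]]'

```text
clock: 6.25
eef_pos: [0.4984, -0.0989, 0.0839]
tool_rot: [-0.016, 1.0, 0.001, -0.001]
ft_force: [-1.0, -0.4, -0.9]
grip_width: 0.0539
```

```bash
python3 - <<'E'
from h import *
s=jig(-.006,-.085+.012-.010); go([*s,.052],181.55)
p,d,c=cam('wrist'); save(p,'pics/w3.png',s=1.5)
p,d,c=cam('scene'); save(p,'pics/s3.png',(180,100,360,250),4)
E
```

```text
t 6.25 pos [ 0.4984 -0.0989  0.0839] yaw -178.13 axis [-0.0012  0.0022 -1.    ] F [-0.96 -0.36 -0.95] w 0.0539
lin [-0.0167  0.0627  0.032 ] rot [ 0.13 -0.07  0.32]
```

View pics/w3.png

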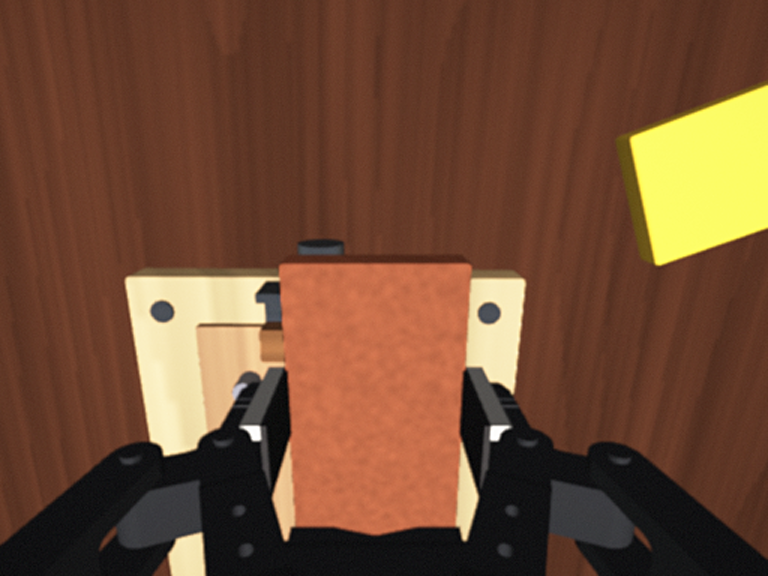

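View pics/s3.png

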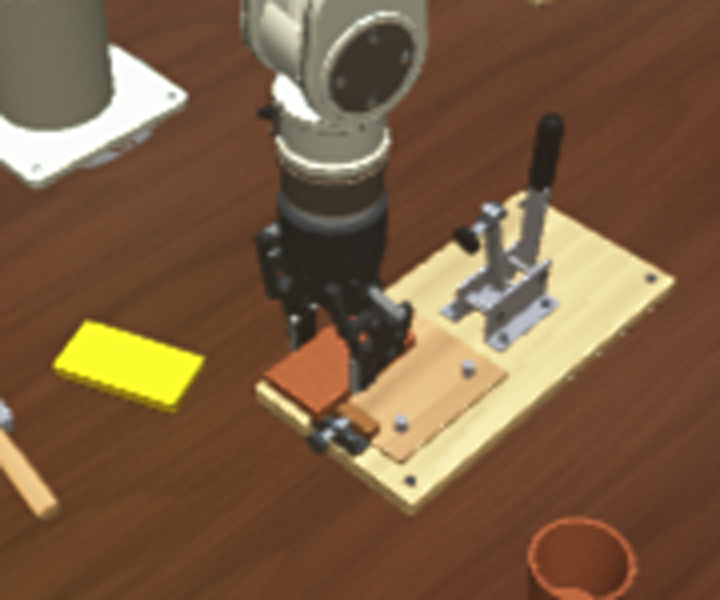

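Emit:
jog_arm --jaw '[0.5,0.5,0.5,0.5,0.5,0.5,0.5,0.5]' --linear '[[-0.004,0.015,0],[-0.008,0.03,0],[-0.012,0.045,0],[-0.017,0.063,0.005],[-0.017,0.063,0.013],[-0.017,0.063,0.021],[-0.017,0.063,0.03],[-0.017,0.063,0.032]]' --delta_rot '[[0,0,0],[0,0,0.3],[0,0,0.3],[0,0,0.3],[0,0,0.3],[0,0,0.3],[0,0,0.3],[0,0,0.3]]'

```text
clock: 7.02
eef_pos: [0.5123, -0.0409, 0.0501]
tool_rot: [-0.01, 1.0, -0.0, -0.002]
ft_force: [-1.4, -0.0, -2.0]
grip_width: 0.0543
```

```bash
python3 - <<'E'
from h import *
s=jig(-.006,-.085+.012-.010); go([*s,.044],181.55)
p,d,c=cam('wrist'); save(p,'pics/w4.png',s=1.5)
p,d,c=cam('scene'); save(p,'pics/s4.png',(200,120,350,245),5)
E
```

```text
t 7.02 pos [ 0.5123 -0.0409  0.0501] yaw -178.83 axis [-3.9e-03 -2.0e-04 -1.0e+00] F [-1.42 -0.04 -2.02] w 0.0543
lin [-0.0009  0.0053  0.0061] rot [-0.01 -0.22 -0.38]
```

View pics/w4.png

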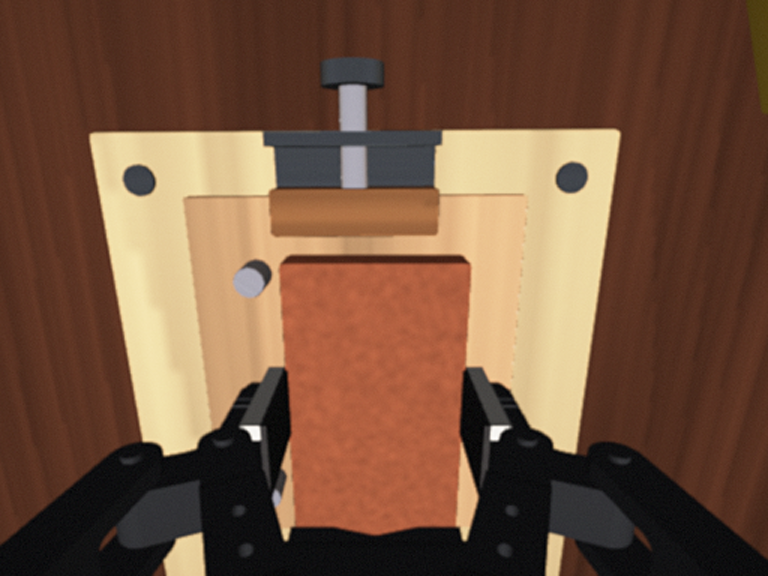

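View pics/s4.png

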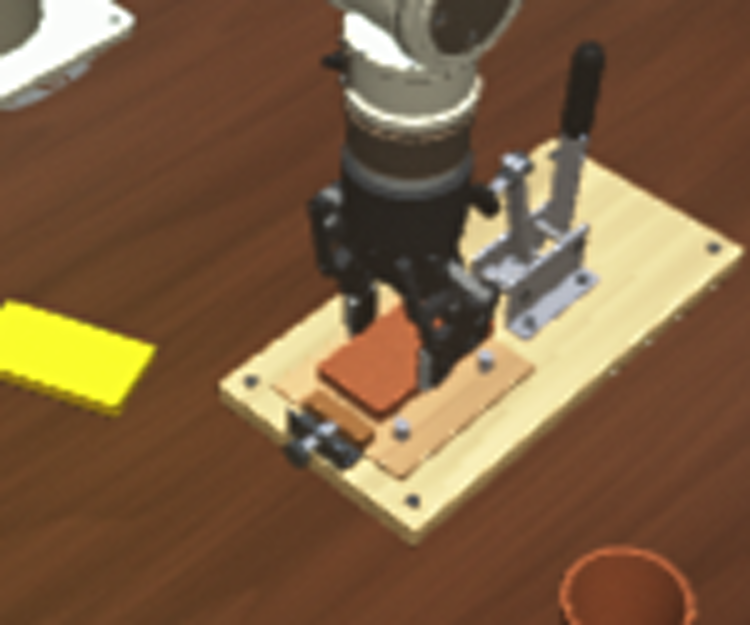

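Emit:
jog_arm --jaw '[0.5,0.5,0.5,0.5,0.5,0.5,0.5,0.5]' --linear '[[0,0,0.001],[0,0,0.002],[0,0,0.003],[0,0,0.004],[0,0,0.005],[0,0,0.006],[0,0,0.006],[0,0,0.006]]' --delta_rot '[[0,0,0],[0,0,0],[0,0,0],[0,0,0],[0,0,0],[0,0,0],[0,0,0],[0,0,0]]'

```text
clock: 7.78
eef_pos: [0.514, -0.0396, 0.0463]
tool_rot: [-0.011, 1.0, 0.0, -0.0]
ft_force: [-0.2, 0.7, -0.9]
grip_width: 0.0538
```

```bash
python3 - <<'E'
from h import *
s=jig(-.006,-.085+.012-.010); go([*s,.044],181.55)
E
```

```text
t 7.78 pos [ 0.514  -0.0396  0.0463] yaw -178.71 axis [-1.e-04  0.e+00 -1.e+00] F [-0.24  0.67 -0.88] w 0.0538
lin [0.0008 0.004  0.0023] rot [ 0.   -0.   -0.26]
```

Emit:
jog_arm --jaw '[0.5,0.5,0.5,0.5,0.5,0.5,0.5,0.5]' --linear '[[0,0,0.0005],[0,0,0.001],[0,0,0.0015],[0,0,0.002],[0,0,0.002],[0,0,0.002],[0,0,0.002],[0,0,0.002]]' --delta_rot '[[0,0,-0.25],[0,0,-0.25],[0,0,-0.25],[0,0,-0.25],[0,0,-0.25],[0,0,-0.25],[0,0,-0.25],[0,0,-0.25]]'

```text
clock: 8.45
eef_pos: [0.514, -0.0397, 0.0443]
tool_rot: [-0.013, 1.0, -0.0, 0.0]
ft_force: [-0.2, 0.4, -2.2]
grip_width: 0.0541
```

```bash
python3 - <<'E'
from h import *
s=jig(-.006,-.085+.012-.010); go([*s,.044],181.55)
E
```

```text
t 8.45 pos [ 0.514  -0.0397  0.0443] yaw -178.47 axis [ 0. -0. -1.] F [-0.18  0.44 -2.19] w 0.0541
lin [0.0009 0.0041 0.0003] rot [-0.    0.   -0.02]
```

Emit:
jog_arm --jaw '[0.5,0.5,0.5,0.5,0.5,0.5,0.5,0.5]' --linear '[[0,0,0.0003],[0,0,0.0006],[0,0,0.0009],[0,0,0.0012],[0,0,0.0015],[0,0,0.0015],[0,0,0.0015],[0,0,0.0015]]' --delta_rot '[[0,0,0],[0,0,0],[0,0,0],[0,0,0],[0,0,0],[0,0,0],[0,0,0],[0,0,0]]'

```text
clock: 9.12
eef_pos: [0.5141, -0.0397, 0.0441]
tool_rot: [-0.013, 1.0, -0.0, 0.0]
ft_force: [-4.2, -1.0, 9.5]
grip_width: 0.0538
```

Emit:
jog_arm --jaw '[0.5,0.5,0.5,0.5,0.5,0.5,0.5,0.5]' --linear '[[0,0,-0.001],[0,0,-0.001],[-0.0005,0,-0.001],[-0.001,0,-0.001],[-0.0015,0,-0.001],[-0.002,0,-0.001],[-0.0025,0,-0.001],[-0.0025,0,-0.001]]' --delta_rot '[[0,0,0],[0,0,0],[0,0,0],[0,0,0],[0,0,0],[0,0,0],[0,0,0],[0,0,0]]'

```text
clock: 9.78
eef_pos: [0.5159, -0.0397, 0.0441]
tool_rot: [-0.013, 1.0, -0.0, -0.001]
ft_force: [-4.1, 0.7, 6.5]
grip_width: 0.0537
```

Emit:
jog_arm --jaw '[0.5,0.5,0.5,0.5,0.5,0.5,0.5,0.5]' --linear '[[-0.0003,0,0],[-0.0006,0,0],[-0.0009,0,0],[-0.0012,0,0],[-0.0015,0,0],[-0.0015,0,0],[-0.0015,0,0],[-0.0015,0,0]]' --delta_rot '[[0,0,0],[0,0,0],[0,0,0],[0,0,0],[0,0,0],[0,0,0],[0,0,0],[0,0,0]]'

```text
clock: 10.45
eef_pos: [0.5173, -0.0396, 0.0441]
tool_rot: [-0.013, 1.0, -0.0, -0.001]
ft_force: [-3.8, 1.1, 5.9]
grip_width: 0.0538
```

Emit:
jog_arm --jaw '[0.5,0.5,0.5,0.5,0.5,0.5,0.5,0.5]' --linear '[[0,0,-0.0004],[-0.0002,0,-0.0004],[-0.0004,0,-0.0004],[-0.0006,0,-0.0004],[-0.0008,0,-0.0004],[-0.001,0,-0.0004],[-0.001,0,-0.0004],[-0.001,0,-0.0004]]' --delta_rot '[[0,0,0],[0,0,0],[0,0,0],[0,0,0],[0,0,0],[0,0,0],[0,0,0],[0,0,0]]'

```text
clock: 11.12
eef_pos: [0.5181, -0.0396, 0.0442]
tool_rot: [-0.013, 1.0, 0.0, -0.001]
ft_force: [-4.5, 0.3, 6.6]
grip_width: 0.0539
```

Emit:
jog_arm --jaw '[0.5,0.5,0.5,0.5,0.5,0.5,0.5,0.5]' --linear '[[-0.0002,0,0],[-0.0004,0,0],[-0.0006,0,0],[-0.0008,0,0],[-0.001,0,0],[-0.001,0,0],[-0.001,0,0],[-0.001,0,0]]' --delta_rot '[[0,0,0],[0,0,0],[0,0,0],[0,0,0],[0,0,0],[0,0,0],[0,0,0],[0,0,0]]'

```text
clock: 11.78
eef_pos: [0.5182, -0.0395, 0.0441]
tool_rot: [-0.013, 1.0, -0.0, -0.002]
ft_force: [-7.6, -0.4, 7.2]
grip_width: 0.0541
```

Emit:
jog_arm --jaw '[0.5,0.5,0.5,0.5,0.5,0.5,0.5,0.5]' --linear '[[0.0002,0,-0.0003],[0.0002,-0.0005,-0.0003],[0.0002,-0.001,-0.0003],[0.0002,-0.0015,-0.0003],[0.0002,-0.002,-0.0003],[0.0002,-0.0025,-0.0003],[0.0002,-0.003,-0.0003],[0.0002,-0.003,-0.0003]]' --delta_rot '[[0,0,0],[0,0,0],[0,0,0],[0,0,0],[0,0,0],[0,0,0],[0,0,0],[0,0,0]]'

```text
clock: 12.45
eef_pos: [0.5183, -0.0404, 0.0442]
tool_rot: [-0.014, 1.0, 0.002, -0.002]
ft_force: [-5.1, 5.9, 6.0]
grip_width: 0.0536
```

Emit:
jog_arm --jaw '[0.5,0.5,0.5,0.5,0.5,0.5,0.5,0.5]' --linear '[[0,-0.0003,0],[0,-0.0006,0],[0,-0.0009,0],[0,-0.0012,0],[0,-0.0015,0],[0,-0.0018,0],[0,-0.002,0],[0,-0.002,0]]' --delta_rot '[[0,0,0],[0,0,0],[0,0,0],[0,0,0],[0,0,0],[0,0,0],[0,0,0],[0,0,0]]'

```text
clock: 13.12
eef_pos: [0.5183, -0.0422, 0.0442]
tool_rot: [-0.014, 1.0, 0.002, -0.002]
ft_force: [-6.2, 6.3, 5.6]
grip_width: 0.0543
```

Emit:
jog_arm --jaw '[0.5,0.5,0.5,0.5,0.5,0.5,0.5,0.5]' --linear '[[0,-0.0002,-0.0003],[0,-0.0005,-0.0005],[0,-0.0007,-0.0005],[0,-0.001,-0.0005],[0,-0.0012,-0.0005],[0,-0.0015,-0.0005],[0,-0.0015,-0.0005],[0,-0.0015,-0.0005]]' --delta_rot '[[0,0,0],[0,0,0],[0,0,0],[0,0,0],[0,0,0],[0,0,0],[0,0,0],[0,0,0]]'

```text
clock: 13.78
eef_pos: [0.5183, -0.0445, 0.0442]
tool_rot: [-0.014, 1.0, 0.002, -0.002]
ft_force: [-5.2, 4.0, 3.2]
grip_width: 0.054
```

Emit:
jog_arm --jaw '[0.5,0.5,0.5,0.5,0.5,0.5,0.5,0.5]' --linear '[[0,-0.0002,0],[0,-0.0004,0],[0,-0.0006,0],[0,-0.0008,0],[0,-0.001,0],[0,-0.001,0],[0,-0.001,0],[0,-0.001,0]]' --delta_rot '[[0,0,0],[0,0,0],[0,0,0],[0,0,0],[0,0,0],[0,0,0],[0,0,0],[0,0,0]]'

```text
clock: 14.45
eef_pos: [0.5184, -0.0454, 0.0442]
tool_rot: [-0.014, 1.0, 0.002, -0.002]
ft_force: [-4.6, 3.5, 3.2]
grip_width: 0.0539
```

Emit:
jog_arm --jaw '[0.5,0.5,0.5,0.5,0.5,0.5,0.5,0.5]' --linear '[[0,-0.0002,0],[0,-0.0004,0],[0,-0.0006,0],[0,-0.0008,0],[0,-0.001,0],[0,-0.001,0],[0,-0.001,0],[0,-0.001,0]]' --delta_rot '[[0,0,0],[0,0,0],[0,0,0],[0,0,0],[0,0,0],[0,0,0],[0,0,0],[0,0,0]]'

```text
clock: 15.12
eef_pos: [0.5184, -0.0465, 0.0442]
tool_rot: [-0.014, 1.0, 0.002, -0.002]
ft_force: [-3.7, 4.2, 2.6]
grip_width: 0.0536
```

Emit:
jog_arm --jaw '[0.5,0.5,0.5,0.5,0.5,0.5,0.5,0.5]' --linear '[[0,-0.0002,0],[0,-0.0004,0],[0,-0.0006,0],[0,-0.0008,0],[0,-0.001,0],[0,-0.001,0],[0,-0.001,0],[0,-0.001,0]]' --delta_rot '[[0,0,0],[0,0,0],[0,0,0],[0,0,0],[0,0,0],[0,0,0],[0,0,0],[0,0,0]]'

```text
clock: 15.78
eef_pos: [0.5184, -0.0472, 0.0442]
tool_rot: [-0.014, 1.0, 0.002, -0.002]
ft_force: [-4.3, 5.4, 3.1]
grip_width: 0.0543
```

Emit:
jog_arm --jaw '[0.5,0.5,0.5,0.5,0.5,0.5,0.5,0.5]' --linear '[[0,-0.0002,0],[0,-0.0004,0],[0,-0.0006,0],[0,-0.0008,0],[0,-0.0008,0],[0,-0.0008,0],[0,-0.0008,0],[0,-0.0008,0]]' --delta_rot '[[0,0,0],[0,0,0],[0,0,0],[0,0,0],[0,0,0],[0,0,0],[0,0,0],[0,0,0]]'

```text
clock: 16.45
eef_pos: [0.5184, -0.0473, 0.0442]
tool_rot: [-0.014, 1.0, 0.003, -0.002]
ft_force: [-4.0, 6.0, 3.7]
grip_width: 0.0537
```

```bash
python3 - <<'E'
from h import *
st()
p,d,c=cam('wrist'); save(p,'pics/w5.png',(130,30,380,270),3)
E
```

```text
t 16.45 pos [ 0.5184 -0.0473  0.0442] yaw -178.39 axis [-0.0035  0.0055 -1.    ] F [-3.97  6.01  3.67] w 0.0537
lin [0. 0. 0.] rot [   0.3     0.49 -178.39]
```

View pics/w5.png

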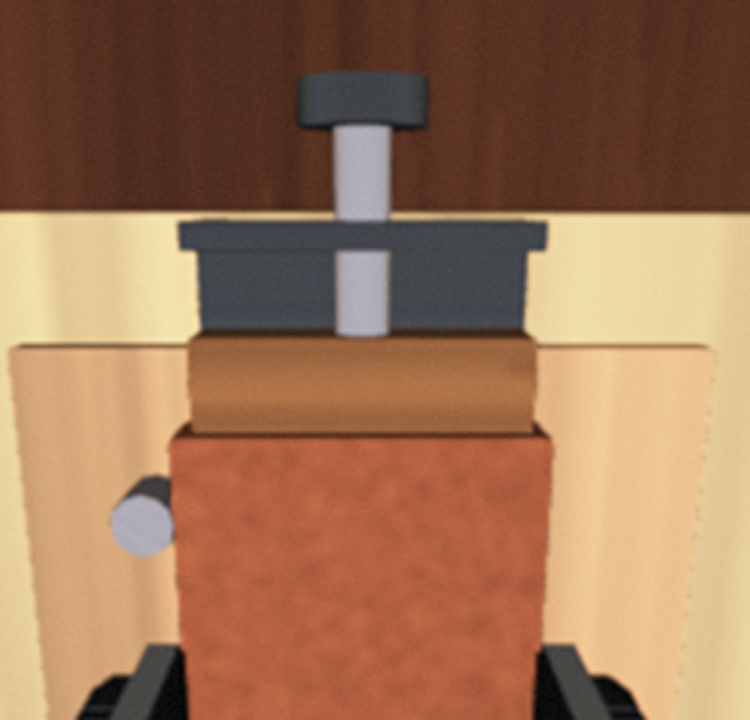

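Emit:
jog_arm --jaw '[0.5,0.5,0.5,0.5,0.5,0.5,0.5,0.5]' --linear '[[0,-0.0002,0],[0,-0.0004,0],[0,-0.0006,0],[0,-0.0006,0],[0,-0.0006,0],[0,-0.0006,0],[0,-0.0006,0],[0,-0.0006,0]]' --delta_rot '[[0,0,0],[0,0,0],[0,0,0],[0,0,0],[0,0,0],[0,0,0],[0,0,0],[0,0,0]]'

```text
clock: 17.17
eef_pos: [0.5185, -0.0473, 0.0442]
tool_rot: [-0.014, 1.0, 0.003, -0.002]
ft_force: [-4.4, 8.3, 3.4]
grip_width: 0.0538
```

Emit:
jog_arm --jaw '[0.5,0.5,0.5,0.5,0.5,0.5,0.5,0.5]' --linear '[[0,-0.0002,0],[0,-0.0005,0],[0,-0.0005,0],[0,-0.0005,0],[0,-0.0005,0],[0,-0.0005,0],[0,-0.0005,0],[0,-0.0005,0]]' --delta_rot '[[0,0,0],[0,0,0],[0,0,0],[0,0,0],[0,0,0],[0,0,0],[0,0,0],[0,0,0]]'

```text
clock: 17.83
eef_pos: [0.5184, -0.0473, 0.0442]
tool_rot: [-0.014, 1.0, 0.004, -0.002]
ft_force: [-4.8, 9.4, 3.6]
grip_width: 0.0537
```

Emit:
jog_arm --jaw '[0.25,0.25,0.25,0.25,0.25,0.25,0.25,0.25]' --linear '[[0,0,0],[0,0,0],[0,0,0],[0,0,-0.005],[0,0,-0.025],[0,0,-0.055],[0,0,-0.085],[0,0,-0.11]]' --delta_rot '[[0,0,0],[0,0,0],[0,0,0],[0,0,0],[0,0,0],[0,0,0],[0,0,0],[0,0,0]]'

```text
clock: 18.5
eef_pos: [0.5208, -0.0514, 0.1574]
tool_rot: [-0.013, 1.0, -0.0, 0.001]
ft_force: [-0.6, -0.5, 0.3]
grip_width: 0.0641
```

```bash
python3 - <<'E'
from h import *
import pickle
st()
p,d,c=cam('wrist'); save(p,'pics/w6.png',s=1.5)
p,d,c=cam('top'); save(p,'pics/t6.png',(110,120,290,260),4);pickle.dump((p,d,c),open('t6.pkl','wb'))
p,d,c=cam('scene'); save(p,'pics/s6.png',(200,90,370,245),4)
E
```

```text
t 18.5 pos [ 0.5208 -0.0514  0.1574] yaw -178.5 axis [ 2.2e-03 -4.0e-04 -1.0e+00] F [-0.61 -0.5   0.27] w 0.0641
lin [0. 0. 0.] rot [-1.900e-01 -4.000e-02 -1.785e+02]
```

View pics/w6.png

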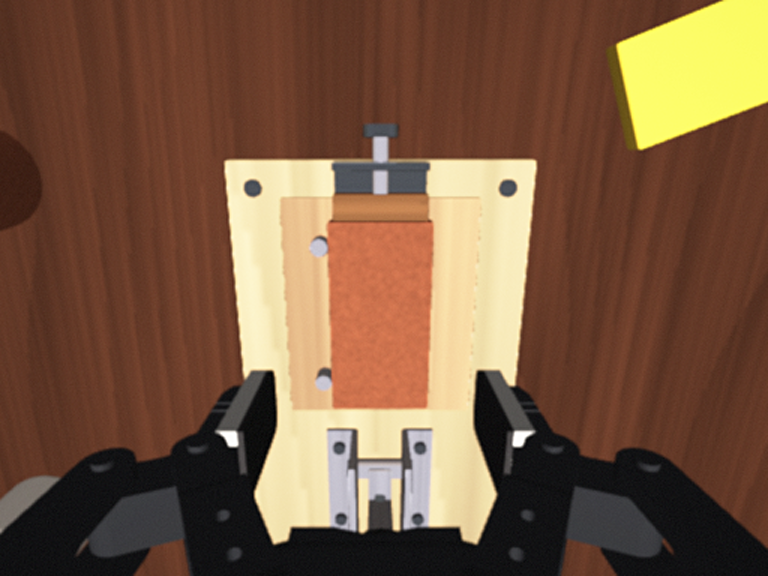

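View pics/s6.png

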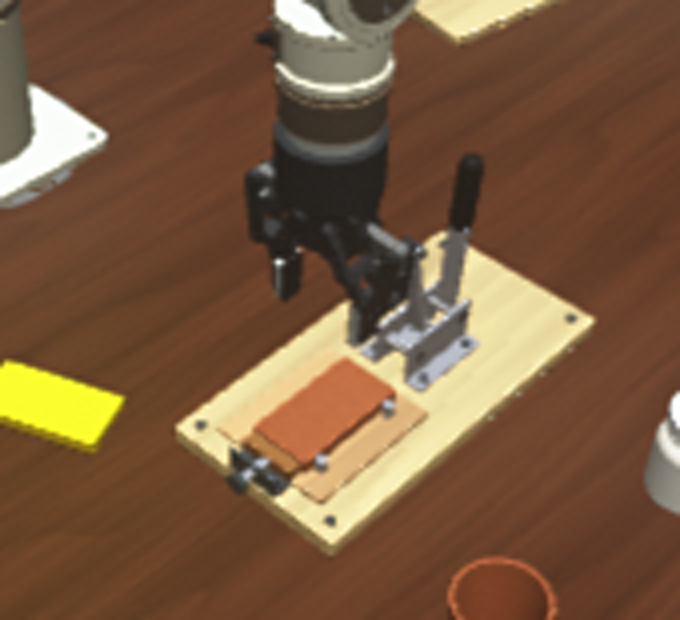

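```bash
python3 - <<'E'
from h import *
l,r=go([*jig(0,.039),.25],181.55)
go([*jig(0,.039),.187],181.55)
E
```

```text
t 18.65 pos [ 0.5224 -0.0515  0.158 ] yaw -178.5 axis [ 6.9e-03 -9.0e-04 -1.0e+00] F [ 0.19  0.19 -0.18] w 0.0641
lin [ 0.0024  0.138  -0.0922] rot [-0.06  0.4  -0.05]
t 18.65 pos [ 0.5224 -0.0515  0.158 ] yaw -178.5 axis [ 6.9e-03 -9.0e-04 -1.0e+00] F [ 0.19  0.19 -0.18] w 0.0641
lin [ 0.0028  0.1381 -0.0292] rot [-0.06  0.4  -0.05]
```

View pics/t6.png

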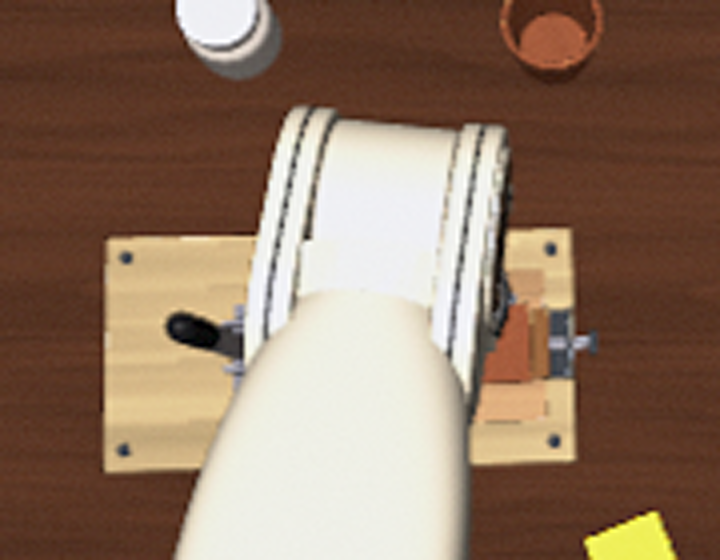

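Emit:
jog_arm --jaw '[0.3,1,1,1,1,1,1,1]' --linear '[[0,0,-0.035],[0,0,-0.07],[0,0.005,-0.092],[0.001,0.035,-0.092],[0.002,0.065,-0.092],[0.002,0.095,-0.092],[0.002,0.125,-0.092],[0.002,0.133,-0.092]]' --delta_rot '[[0,0,0],[0,0.4,0],[0,0.4,0],[0,0.4,0],[0,0.4,0],[0,0.4,0],[0,0.4,0],[0,0.4,0]]'

```text
clock: 19.32
eef_pos: [0.5138, 0.0852, 0.2457]
tool_rot: [-0.015, 1.0, 0.001, -0.005]
ft_force: [-1.2, -0.0, -0.2]
grip_width: 0.0
```

```bash
python3 - <<'E'
from h import *
p,d,c=cam('scene'); save(p,'pics/s7.png',(220,70,370,220),5)
p,d,c=cam('wrist'); save(p,'pics/w7.png',s=1.5)
go([*jig(0,.039),.187],181.55)
E
```

```text
t 19.42 pos [0.514  0.0832 0.2458] yaw -178.29 axis [-9.e-03 -8.e-04 -1.e+00] F [ 0.26 -1.2   0.38] w 0.0004
lin [-0.0023  0.0032  0.0588] rot [-0.03 -0.51  0.16]
```

View pics/s7.png

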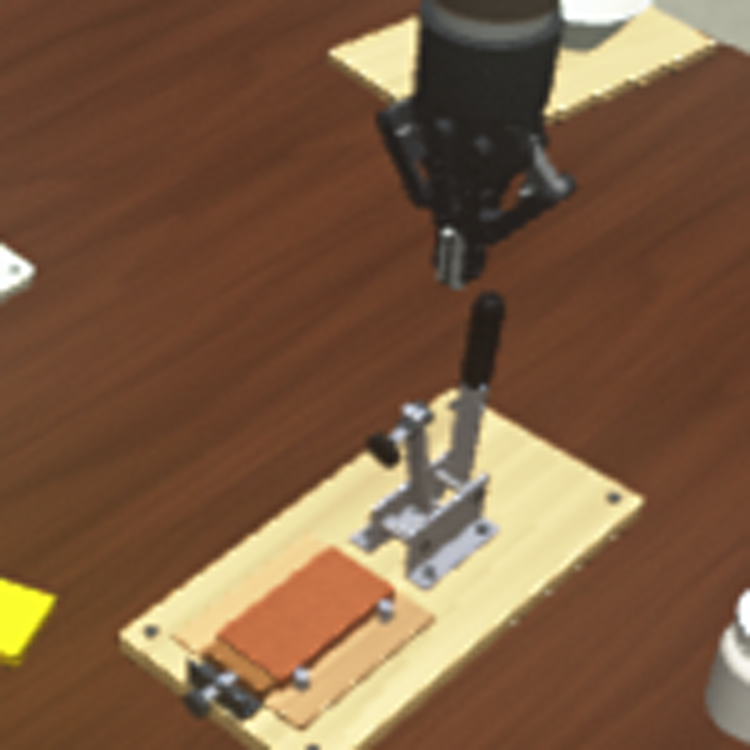

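View pics/w7.png

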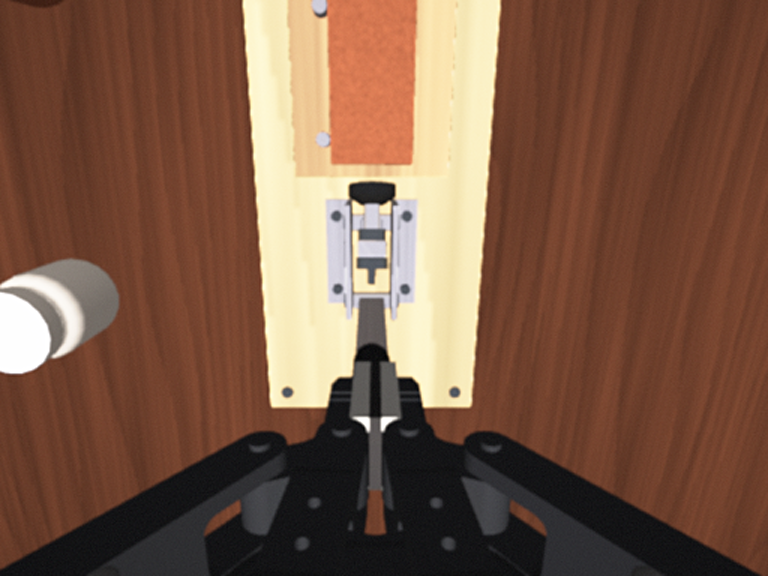

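Emit:
jog_arm --jaw '[1,1,1,1,1,1,1,1]' --linear '[[-0.001,0,0.01],[-0.002,0,0.02],[-0.002,0,0.03],[-0.002,0,0.04],[-0.002,0,0.05],[-0.002,0,0.058],[-0.002,0,0.058],[-0.002,0,0.058]]' --delta_rot '[[0,-0.4,0],[0,-0.4,0],[0,-0.4,0],[0,-0.4,0],[0,-0.4,0],[0,-0.4,0],[0,-0.4,0],[0,-0.4,0]]'

```text
clock: 20.08
eef_pos: [0.5157, 0.0817, 0.1883]
tool_rot: [-0.013, 1.0, -0.0, -0.001]
ft_force: [-0.1, 0.3, 0.5]
grip_width: 0.0002
```

```bash
python3 - <<'E'
from h import *
p,d,c=cam('scene'); save(p,'pics/s8.png',(240,80,340,180),7)
go([*jig(0,.041),.187],181.55)
E
```

```text
t 20.13 pos [0.5163 0.082  0.189 ] yaw -178.48 axis [-1.e-04  0.e+00 -1.e+00] F [-1.11  0.49  1.08] w 0.0001
lin [0.0004 0.0065 0.002 ] rot [ 0.   -0.   -0.03]
```

View pics/s8.png

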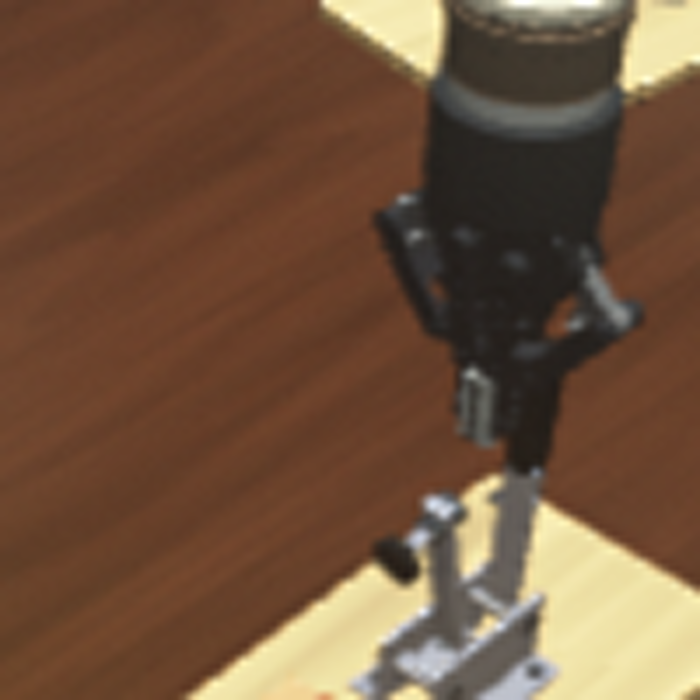

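```bash
python3 - <<'E'
import numpy as np
r=122
prev=(45.5,172)
for t in np.arange(0,1.48,.05):
    y=65+r*np.sin(t)-10*np.cos(t); z=48+r*np.cos(t)+10*np.sin(t)
    print(round(t,2),'dy',round(y-45.5,1),'dn',round(172-z,1))
E
```

```text
0.0 dy 9.5 dn 2.0
0.05 dy 15.6 dn 1.7
0.1 dy 21.7 dn 1.6
0.15 dy 27.8 dn 1.9
0.2 dy 33.9 dn 2.4
0.25 dy 40.0 dn 3.3
0.3 dy 46.0 dn 4.5
0.35 dy 51.9 dn 6.0
0.4 dy 57.8 dn 7.7
0.45 dy 63.6 dn 9.8
0.5 dy 69.2 dn 12.1
0.55 dy 74.7 dn 14.8
0.6 dy 80.1 dn 17.7
0.65 dy 85.4 dn 20.8
0.7 dy 90.4 dn 24.2
0.75 dy 95.3 dn 27.9
0.8 dy 100.1 dn 31.8
0.85 dy 104.6 dn 36.0
0.9 dy 108.8 dn 40.3
0.95 dy 112.9 dn 44.9
1.0 dy 116.8 dn 49.7
1.05 dy 120.3 dn 54.6
1.1 dy 123.7 dn 59.7
1.15 dy 126.8 dn 65.0
1.2 dy 129.6 dn 70.5
1.25 dy 132.1 dn 76.0
1.3 dy 134.4 dn 81.7
1.35 dy 136.3 dn 87.5
1.4 dy 138.0 dn 93.4
1.45 dy 139.4 dn 99.4
```

Approach and push, first to about θ 0.3.

Emit:
jog_arm --jaw '[1,1,1,1,1,1,1,1]' --linear '[[0,0.003,0.001],[0,0.006,0.002],[0,0.009,0.002],[0,0.012,0.002],[0,0.015,0.002],[0,0.018,0.002],[0,0.021,0.002],[0,0.024,0.002]]' --delta_rot '[[0,0,0],[0,0,0],[0,0,0],[0,0,0],[0,0,0],[0,0,0],[0,0,0],[0,0,0]]'

```text
clock: 20.8
eef_pos: [0.5156, 0.1052, 0.1871]
tool_rot: [-0.013, 1.0, -0.001, 0.0]
ft_force: [0.8, -4.8, 0.8]
grip_width: 0.0
```

Emit:
jog_arm --jaw '[1,1,1,1,1,1,1,1]' --linear '[[0,0.004,0],[0,0.007,0],[0,0.01,0.0005],[0,0.013,0.001],[0,0.016,0.0015],[0,0.019,0.002],[0,0.022,0.0025],[0,0.022,0.0025]]' --delta_rot '[[0,0,0],[0,0,0],[0,0,0],[0,0,0],[0,0,0],[0,0,0],[0,0,0],[0,0,0]]'

```text
clock: 21.47
eef_pos: [0.5149, 0.1287, 0.1843]
tool_rot: [-0.014, 1.0, 0.0, -0.0]
ft_force: [-0.2, -2.9, -0.3]
grip_width: 0.0001
```

```bash
python3 - <<'E'
from h import *
p,d,c=cam('scene'); save(p,'pics/s9.png',(240,80,340,180),7)
go([*jig(0,.041),.187],181.55)
E
```

```text
t 21.52 pos [0.5149 0.1286 0.1843] yaw -178.43 axis [-2.e-04  7.e-04 -1.e+00] F [ 0.36 -2.07 -0.76] w -0.0003
lin [ 0.0003 -0.0401 -0.0027] rot [ 0.04 -0.01  0.02]
```

View pics/s9.png

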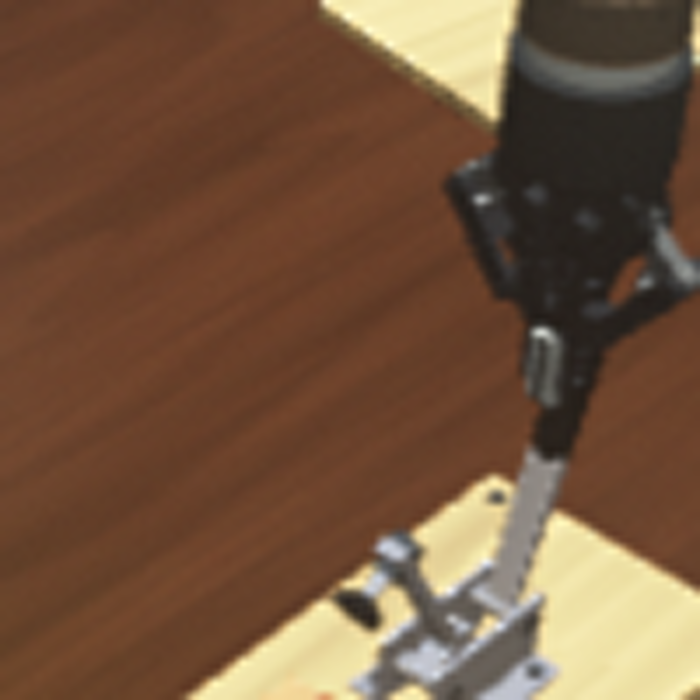

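Emit:
jog_arm --jaw '[1,1,1,1,1,1,1,1]' --linear '[[0,0.004,0.001],[0,0.009,0.0025],[0,0.014,0.004],[0,0.019,0.006],[0,0.024,0.008],[0,0.029,0.0103],[0,0.034,0.0132],[0,0.0365,0.0148]]' --delta_rot '[[0,0,0],[0,0,0],[0,0,0],[0,0,0],[0,0,0],[0,0,0],[0,0,0],[0,0,0]]'

```text
clock: 22.18
eef_pos: [0.514, 0.1656, 0.1695]
tool_rot: [-0.014, 1.0, 0.0, 0.0]
ft_force: [-0.0, -4.1, 3.6]
grip_width: 0.0001
```

```bash
python3 - <<'E'
from h import *
o=bot.get_obs(); print(o['eef_pos'],o['ft_force'].round(2))
R2=np.array([[np.cos(th),np.sin(th)],[-np.sin(th),np.cos(th)]]); print(R2@(o['eef_pos'][:2]-O)+[0,.011],o['eef_pos'][2]-.017)
E
```

```text
[0.51398235 0.16559256 0.16950527] [-0.03 -4.14  3.6 ]
[0.00037771 0.12912557] 0.15250527474183
```

Emit:
jog_arm --jaw '[1,1,1,1,1,1,1,1]' --linear '[[0,0.003,0.0015],[0,0.008,0.005],[0,0.0128,0.0086],[0,0.0176,0.0125],[0,0.022,0.0167],[0,0.0263,0.021],[0,0.0304,0.0256],[0,0.0343,0.0304]]' --delta_rot '[[0,0,0],[0,0,0],[0,0,0],[0,0,0],[0,0,0],[0,0,0],[0,0,0],[0,0,0]]'

```text
clock: 22.85
eef_pos: [0.5131, 0.1998, 0.1391]
tool_rot: [-0.014, 1.0, 0.001, 0.0]
ft_force: [-1.1, -0.8, 5.3]
grip_width: 0.0
```

```bash
python3 - <<'E'
from h import *
o=bot.get_obs(); print(o['eef_pos'],o['ft_force'].round(2))
R2=np.array([[np.cos(th),np.sin(th)],[-np.sin(th),np.cos(th)]]); print(R2@(o['eef_pos'][:2]-O)+[0,.011],o['eef_pos'][2]-.017)
p,d,c=cam('scene'); save(p,'pics/s10.png',(240,80,380,210),5)
E
```

```text
[0.51313082 0.19976248 0.13912007] [-1.06 -0.75  5.25]
[0.00045076 0.16330602] 0.12212006753905603
```

View pics/s10.png

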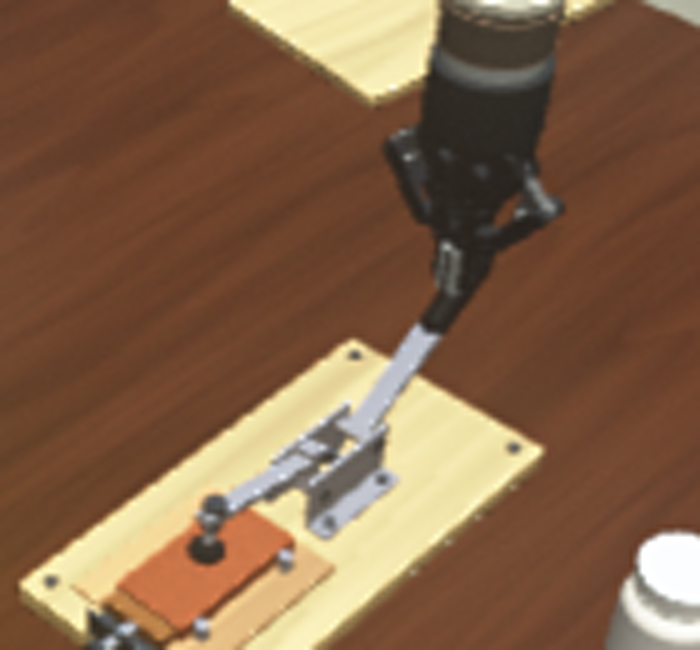

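Emit:
jog_arm --jaw '[1,1,1,1,1,1,1,1]' --linear '[[0,0.0018,0.0025],[0,0.0035,0.005],[0,0.0052,0.0075],[0,0.0069,0.01],[0,0.0085,0.0127],[0,0.01,0.0153],[0,0.0114,0.018],[0,0.0128,0.0208]]' --delta_rot '[[0,0,0],[0,0,0],[0,0,0],[0,0,0],[0,0,0],[0,0,0],[0,0,0],[0,0,0]]'

```text
clock: 23.57
eef_pos: [0.5128, 0.2121, 0.1193]
tool_rot: [-0.013, 1.0, 0.001, 0.0]
ft_force: [-1.3, -2.0, 7.6]
grip_width: -0.0003
```

Emit:
jog_arm --jaw '[1,1,1,1,1,1,1,1]' --linear '[[0,0.0012,0.0027],[0,0.0025,0.0055],[0,0.0037,0.0083],[0,0.0048,0.0112],[0,0.0058,0.014],[0,0.0067,0.017],[0,0.0067,0.017],[0,0.0067,0.017]]' --delta_rot '[[0,0,0],[0,0,0],[0,0,0],[0,0,0],[0,0,0],[0,0,0],[0,0,0],[0,0,0]]'

```text
clock: 24.23
eef_pos: [0.5126, 0.2192, 0.1016]
tool_rot: [-0.014, 1.0, 0.001, 0.0]
ft_force: [-0.1, 2.0, 3.8]
grip_width: 0.0002
```

```bash
python3 - <<'E'
from h import *
o=bot.get_obs(); print(o['eef_pos'],o['ft_force'].round(2))
R2=np.array([[np.cos(th),np.sin(th)],[-np.sin(th),np.cos(th)]]); print(R2@(o['eef_pos'][:2]-O)+[0,.011],o['eef_pos'][2]-.017)
E
```

```text
[0.51262071 0.21915714 0.10159666] [-0.15  1.95  3.82]
[0.00046544 0.18270738] 0.08459666061767303
```

Emit:
jog_arm --jaw '[1,1,1,1,1,1,1,1]' --linear '[[0,0.0005,0.002],[0,0.001,0.004],[0,0.0015,0.006],[0,0.002,0.008],[0,0.0025,0.01],[0,0.0027,0.011],[0,0.0027,0.011],[0,0.0027,0.011]]' --delta_rot '[[0,0,0],[0,0,0],[0,0,0],[0,0,0],[0,0,0],[0,0,0],[0,0,0],[0,0,0]]'

```text
clock: 24.9
eef_pos: [0.5122, 0.2206, 0.09]
tool_rot: [-0.013, 1.0, -0.0, -0.0]
ft_force: [1.1, 1.1, 2.0]
grip_width: 0.0
```

Emit:
jog_arm --jaw '[1,1,1,1,1,1,1,1]' --linear '[[0,0,0.0005],[0,0,0.001],[0,0,0.0015],[0,0,0.002],[0,0,0.002],[0,0,0.002],[0,0,0.002],[0,0,0.002]]' --delta_rot '[[0,0,0],[0,0,0],[0,0,0],[0,0,0],[0,0,0],[0,0,0],[0,0,0],[0,0,0]]'

```text
clock: 25.57
eef_pos: [0.5123, 0.2209, 0.0884]
tool_rot: [-0.013, 1.0, -0.0, -0.0]
ft_force: [-0.1, 0.2, 1.4]
grip_width: 0.0002
```

Emit:
jog_arm --jaw '[1,1,1,1,1,1,1,1]' --linear '[[0,0,0.0004],[0,0,0.0008],[0,0,0.0012],[0,0,0.0015],[0,0,0.0015],[0,0,0.0015],[0,0,0.0015],[0,0,0.0015]]' --delta_rot '[[0,0,0],[0,0,0],[0,0,0],[0,0,0],[0,0,0],[0,0,0],[0,0,0],[0,0,0]]'

```text
clock: 26.23
eef_pos: [0.5124, 0.2209, 0.087]
tool_rot: [-0.013, 1.0, -0.0, -0.0]
ft_force: [-0.4, 0.4, 0.8]
grip_width: 0.0001
```

Emit:
jog_arm --jaw '[1,1,1,1,1,1,1,1]' --linear '[[0,0,0.0003],[0,0,0.0006],[0,0,0.0009],[0,0,0.001],[0,0,0.001],[0,0,0.001],[0,0,0.001],[0,0,0.001]]' --delta_rot '[[0,0,0],[0,0,0],[0,0,0],[0,0,0],[0,0,0],[0,0,0],[0,0,0],[0,0,0]]'

```text
clock: 26.9
eef_pos: [0.5125, 0.2211, 0.0863]
tool_rot: [-0.013, 1.0, 0.0, 0.0]
ft_force: [-1.9, 0.9, 5.2]
grip_width: -0.0001
```

Emit:
jog_arm --jaw '[1,1,1,1,1,1,1,1]' --linear '[[0,0,0.0003],[0,0,0.0006],[0,0,0.0009],[0,0,0.001],[0,0,0.001],[0,0,0.001],[0,0,0.001],[0,0,0.001]]' --delta_rot '[[0,0,0],[0,0,0],[0,0,0],[0,0,0],[0,0,0],[0,0,0],[0,0,0],[0,0,0]]'

```text
clock: 27.57
eef_pos: [0.5125, 0.2211, 0.086]
tool_rot: [-0.013, 1.0, 0.0, 0.0]
ft_force: [-2.8, 0.4, 9.4]
grip_width: 0.0003
```

Emit:
jog_arm --jaw '[1,1,1,1,1,1,1,1]' --linear '[[0,0,-0.002],[0,0,-0.01],[0,0,-0.03],[0,0.01,-0.06],[0,0.03,-0.09],[0,0.06,-0.12],[0,0.09,-0.12],[0,0.09,-0.12]]' --delta_rot '[[0,0,0],[0,0,0],[0,0,0],[0,0,0],[0,0,0],[0,0,0],[0,0,0],[0,0,0]]'

```text
clock: 28.23
eef_pos: [0.5112, 0.3162, 0.2076]
tool_rot: [-0.016, 1.0, 0.003, 0.003]
ft_force: [0.2, -0.1, -0.5]
grip_width: 0.0003
```

```bash
python3 - <<'E'
from h import *
st()
p,d,c=cam('scene'); save(p,'pics/s11.png',(220,110,380,240),4.7)
p,d,c=cam('top'); save(p,'pics/t11.png',(110,120,290,260),4)
p,d,c=cam('wrist'); save(p,'pics/w11.png',s=1.5)
E
```

```text
t 28.23 pos [0.5112 0.3162 0.2076] yaw -178.22 axis [ 0.0055  0.0053 -1.    ] F [ 0.18 -0.08 -0.54] w 0.0003
lin [0. 0. 0.] rot [  -0.49    0.46 -178.22]
```

View pics/s11.png

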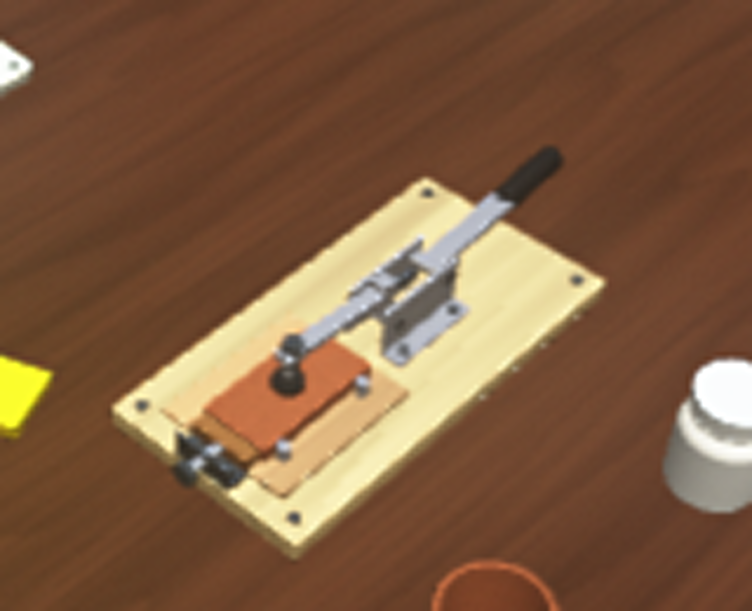

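View pics/t11.png

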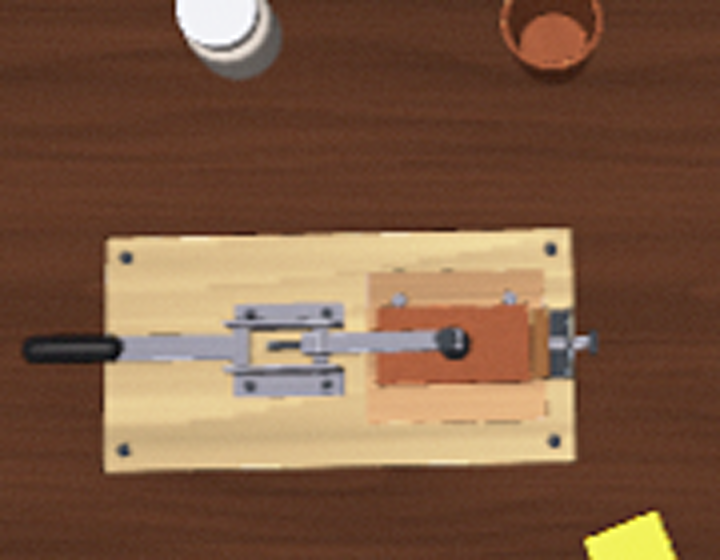

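View pics/w11.png

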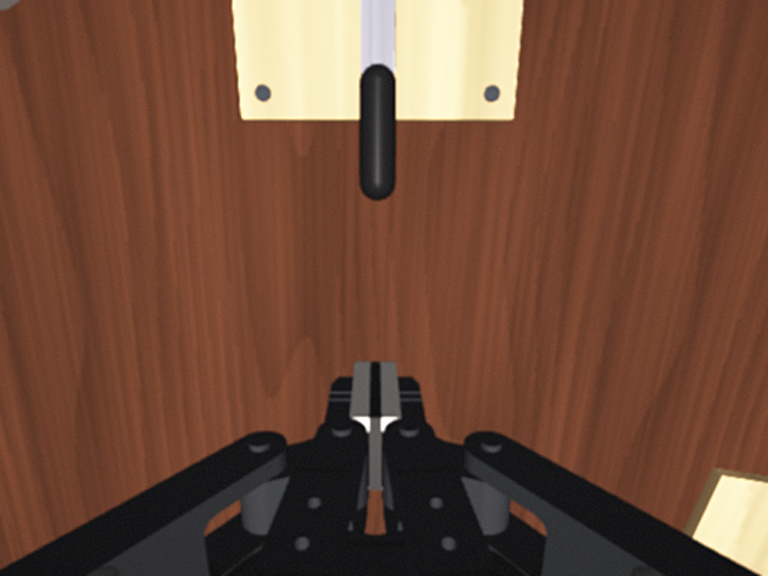

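```bash
python3 - <<'E'
from h import *
p,d,c=cam('wrist')
pts=[]
for v in range(50,128,4):
    z=np.median(d[v-1:v+2,249:254]); w=px(c,251,v,d=z); pts.append(w)
P=np.array(pts);print(P.round(4))
k=np.polyfit(P[2:-1,1],P[2:-1,2],1);print('theta',np.pi/2-np.arctan(k[0]), 'z at r=115 (expect 69.5):',np.polyval(k,jig(0,.179)[1]))
E
```

```text
[[0.512  0.1983 0.0663]
 [0.5119 0.2013 0.0677]
 [0.5118 0.2041 0.0673]
 [0.5117 0.207  0.0677]
 [0.5116 0.2099 0.0678]
 [0.5115 0.2128 0.0681]
 [0.5115 0.2157 0.0689]
 [0.5114 0.2187 0.0692]
 [0.5113 0.2216 0.0696]
 [0.5112 0.2246 0.0697]
 [0.5111 0.2275 0.0698]
 [0.511  0.2305 0.0699]
 [0.511  0.2335 0.0704]
 [0.5109 0.2365 0.0707]
 [0.5108 0.2396 0.0712]
 [0.5107 0.2426 0.0711]
 [0.5106 0.2457 0.0718]
 [0.5105 0.2488 0.0719]
 [0.5104 0.2518 0.0726]
 [0.5103 0.255  0.072 ]]
theta 1.4677219459226607 z at r=115 (expect 69.5): 0.06974044252910187
```

Handle measured at 1.468 rad, on its stop. Handing in.

```bash
python3 - <<'E'
from h import *
print(bot.job_done())
E
```

```text
the job is handed in; nothing more can be done
None
```

The tile is lying flat on the bed, pressed against both pins and the end stop, and the clamp is closed on its stop. I handed the job in at about 28 s of robot time. The hand-in gives no verdict.

- **Tile:** I gripped it by its long sides, set it on the bed, and slid it in +x until it stopped on the pins, with about 8 N total at the tool. I then slid it along them until it stopped dead at the end stop. The tool force there rose to about 9 N, of which roughly 4 N was sliding friction, and the stop turned out to be close to its mid setting.
- **Clamp:** With the fingers shut I pushed the handle over along its arc. The tool force peaked near 8 N in the readings and eased past the dead point. At the stop it rose to about 9 N with almost no further movement.
- **Last checks:** The depth picture gives a handle angle of 1.468 rad, against a stop at 1.47. The pictures show the pad on the tile, and the tile flush with both pins and touching the stop. The cup and jar look unmoved. The brush is not in the last pictures, but the arm did not go near it after the grasp. The arm is clear of everything.

I could not measure the pad force directly; I judge it only from the handle being home. My first grasp had the fingertips on the table, so I took the tile again 4 mm higher.

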